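# Screw the hose tail into the filling pump's inlet

### The arm

A 7-joint arm with a two-finger parallel gripper is mounted at the origin on the work surface. World frame = base frame: x ahead of the robot, y to its left, z up, the work surface at z = 0. Lengths are in m, angles in degrees, forces in N, time in s.
With the tool pointing down it reaches from about 0.425 to 1.025 m from the base axis. Payload 9.4 kg.
Tool frame: the origin (TCP) lies at the very end of the fingers, on their centre line; the grasp point (between the pads) lies 19 mm behind it; z points along the fingers, y is the line along which they close (so a half turn about z gives the same grasp; the last joint's range is limited). The gripper opens to 85 mm and grips with 20 to 120 N. Pads are 22 mm wide; open, the fingers measure 114 mm over their backs; the gripper's body (76 mm by 85 mm) begins 54 mm behind the grasp point. The pads swing forward as they close: fully open they stand 13 mm farther back than shut.
Start: joints at [-69.196, 34.337, -0.143, 91.639, 0.103, 54.024, -4.572], TCP at [0.309, 0.656, 0.231] pointing down, gripper open.
Joint ranges: [-147.43, 147.43], [-19.82, 112.94], [-74.19, 73.91], [6.32, 146.72], [-59.91, 239.91], [6.04, 106.73], [-150.56, 150.56]. Speed limits (degrees/s): [127.2, 127.2, 172.46, 172.46, 180, 180, 180].

### API

Orientations are given as [roll, pitch, yaw] about the fixed x, y, z axes, in that order (R = Rz(yaw) Ry(pitch) Rx(roll)).
In Python, from cell import bot gives the robot as it stands.
- The arm moves only by the tool play_rows, never from a script. Its argument "moves" is a list of rows, each an object of numbers: "claw": the opening in per cent of the stroke, from 0 (shut) to 100 (fully open); "dx", "dy", "dz": the shift along the tool's x, y, z in m; "yaw": the turn about the tool's z in rad. A call has 1 to 20 rows; each row shifts and turns the commanded pose from where the row before left it, along the tool's axes as they then stand; what a row does not reach is not made up. A row lasts 1/12 s, in which the tool goes at most 41.7 mm and 7.16 degrees, less where a joint would pass 70% of its speed; a pose out of reach is approached as far as the arm can. A call with a gripper value outside its range is refused whole. The fingers move at their own pace and stop on an object; "grip_force" is the grip in N (left out, the last holds). Time passes only in rows, so rows that do not move let the fingers close. It gives the time, the measured TCP pose, the force, the opening and the grip force at its end, in the units of the state.
- bot.state(): the state, without advancing time (a new reading comes with each control period).
- bot.capture(name): name is "scene" or "top" or "wrist"; returns the picture (480x640x3 uint8, red, green, blue); there is no depth.
- bot.camera_params(name): a dict with "fx", "fy", "cx", "cy" (pixels), "pose" (4x4, takes a point from camera to world coordinates). Camera axes: x right, y down, z forward; pixel columns grow to the right and rows downward; lengths in m; the calibration is good to about 2 mm. A picture is of the moment at which its call begins: read the wrist's pose just before it. camera_params takes no time and is no camera call; for the wrist camera it gives the pose at the moment of the call.
- bot.job_done(): hands the job in; it is judged then, once.
The state is a dict: "time": time; "joint_pos": joint angles; "joint_vel": joint speeds; "joint_efforts": joint torques, N m; "ee_pos": TCP position; "orientation": TCP orientation; "contact_force": force on the tool from outside, world axes, zero at the start; "ft_torque": the same for the moment, N m; "grip_width": finger opening in m; "grasp_force": force on a finger pad.
Only numpy, scipy, OpenCV 4.12 (cv2) and the standard library are available. Lean on these libraries where they do the work, as an engineer would, in place of code of your own. Each camera call takes 0.05 s, during which the arm holds its last target. There are 200 camera calls.

### The job

Screw the loose hose tail (the upright fitting with the wide flange, a hexagon and a ribbed tail on top) into the threaded inlet on top of the filling pump. Turn it clockwise until you feel the seal ring under its flange bite and the turning get heavier, give it a further eighth of a turn from there, stop and let go. Use a light hand, so that the thread is never forced nor the seal crushed, and leave the other things on the bench where they are.

Things in the scene. Friction and masses are not known exactly. Their poses are not given: they have to be found in the camera images.
- tail: Grey hose tail, 79 mm tall, upright on its spigot; origin: centre of the foot. From the foot: spigot dia 34 to z=22; flange dia 63, z 22-27; hexagon 36 mm across flats, z 27-49 (grip it), flats face +x and every 60 deg; ribbed tail dia 26, z 49-79. Two-start right-hand thread on the spigot, dia 43, lower ends at +x and -x, 6.5 mm above the foot, rising 90 deg counter-clockwise. 0.1-0.2 kg.
- pump: Electric transfer pump, fixed: base plate 310 x 130 mm, blue motor lying to +x, 120 mm high, metal head with the threaded inlet port, held in a bolted split clamp, facing up. Origin: on the bench under the port's axis. Contact force of tail on pump above 35 N counts as forcing; an eighth of a turn past the bite loads it with about 8.5 N.
- port (a point): Point on the port's axis at its metal rim, 100 mm above the bench; axes as the pump. Outside dia 66, bore 46, chamfered mouth 50. Two-start right-hand thread, 16 mm a turn, 1.6 mm axial play; ridges 3.2 mm thick, inside dia 37.6, begin 3 mm below the rim at +x and -x and run down clockwise 198 deg. The tail drops in with its thread's lower ends 5-65 deg counter-clockwise of these beginnings.
- seal_mid (a point): Point on the port's axis 4 mm above the rim, in a white springy ring (dia 50-61) standing 3.2-7 mm proud of it, differing each time. Tail dropped in mid-start: flange 9 mm above the rim. The flange first lies on the seal while the thread's play closes; the bite, when the thread draws it down (0.1 N m and rising), comes 50-140 deg past the ridges' beginnings. Seal: 4 N at once, then 3 N per mm.
- plug: Grey blanking plug, not wanted: dia 54 flange and 30 mm hexagon, 38 mm tall; origin under its centre
- nozzle: Grey conical filling nozzle, not wanted: foot dia 42, 100 mm tall; origin under its centre
- bottle_a: Amber bottle with white cap, dia 62, 158 mm tall; origin under its centre
- bottle_b: Amber bottle with white cap, dia 62, 158 mm tall; origin under its centre
- bottle_c: Amber bottle with white cap, dia 62, 158 mm tall; origin under its centre
- cup: Steel cup, dia 70, 70 mm tall; origin under its centre
- spanner: Steel spanner 190 mm long, lying flat along its own x

How it is judged:
By the outcome, as a careful person would: the job done as asked, in the order asked, and still so for the second after the job is handed in, with the robot touching nothing.
It also fails if it takes over 64 s, if anything falls off the work surface, if the arm or the gripper's body presses on something with over 40 N, if the wrist force passes 120 N, or if a joint passes its speed limit or range.

## Working session

There is one attempt and no reset: what is moved stays moved. The work goes in short steps, Python scripts to look and compute and a tool call to move; the robot and the scene stay as the last step left them, time stands still between calls to the robot, and variables do not carry over. Pictures are saved under pics/ and viewed, at most 10 in all, crops included, and the job is handed in when it is done.

Besides the shell and the picture viewer there is one more tool, called after ">>>" as name(argument=value, ...), one argument or row to a line, values as JSON. play_rows: Moves the arm, as the interface text tells. Its arguments: {"type":"object","properties":{"moves":{"type":"array"},"grip_force":{"type":"number"}},"required":["moves"]}

```bash
mkdir -p pics; python3 - <<'E'
from cell import bot
import cv2,numpy as np
s=bot.state();print(s)
for n in("scene","top"):
    im=bot.capture(n);cv2.imwrite(f"pics/{n}0.png",im[:,:,::-1]);p=bot.camera_params(n);print(n,p["fx"],p["fy"],p["cx"],p["cy"],np.round(p["pose"],4).tolist())
E
```

```text
{'time': 0.0, 'joint_pos': array([-69.19666504,  34.38680461,  -0.14593307,  91.68201917,
         0.10187513,  54.02542304,  -4.5716489 ]), 'joint_vel': array([-0.03625061, -0.02912243,  0.0103874 , -0.01037873, -0.05065004,
        0.04644596, -0.09870824]), 'joint_efforts': array([-1.04948391e-03, -7.76445580e+01,  1.56436063e+00, -2.58020318e+01,
        1.22628474e-02,  8.89450457e-03, -1.26593179e-05]), 'ee_pos': array([0.30846468, 0.65555825, 0.23038129]), 'orientation': array([-1.79906177e+02,  7.42916052e-03,  1.54805432e+02]), 'contact_force': array([ 0.36564527, -0.0991159 , -0.27254687]), 'ft_torque': array([ 0.01244819, -0.00922334,  0.00976054]), 'grasp_force': 0.0, 'grip_width': 0.0853909309879541}
scene 586.3145555953516 586.3145555953516 314.85175483042855 233.45072874731434 [[0.8193, 0.3445, -0.4583, 1.1492], [0.5733, -0.5032, 0.6466, -0.9183], [-0.0079, -0.7925, -0.6098, 0.9371], [0.0, 0.0, 0.0, 1.0]]
top 544.1157593383795 544.1157593383795 318.87552750890256 248.92198397611915 [[0.0024, -0.9938, 0.1116, 0.3484], [-1.0, -0.0032, -0.0074, 0.0151], [0.0077, -0.1116, -0.9937, 1.4952], [0.0, 0.0, 0.0, 1.0]]
```

View pics/top0.png

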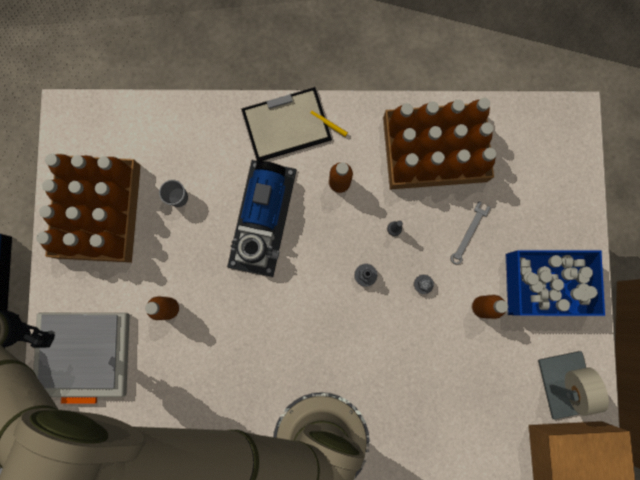

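View pics/scene0.png

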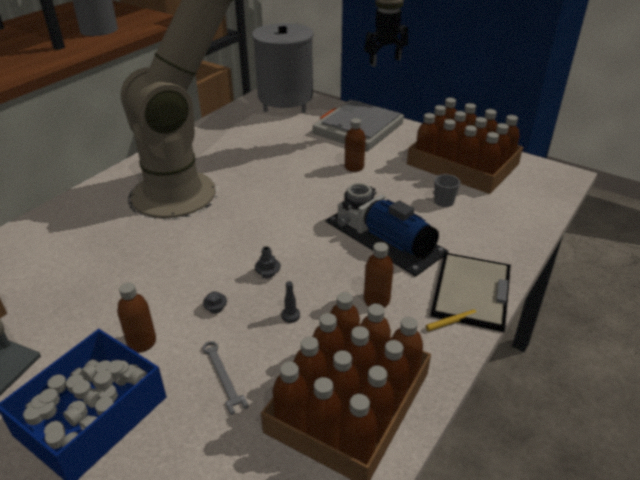

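The top view shows the tail at about (366,274), the port at (252,248) with the motor up and to the right of it, the plug at (425,284) and the nozzle at (395,229). Bottles are at (341,177), (162,307) and (489,306).

```bash
cat > h.py <<'E'
from cell import bot
import cv2,numpy as np
def ray(n,u,v,z,p=None):
    p=p or bot.camera_params(n);T=np.array(p["pose"])
    d=T[:3,:3]@np.array([(u-p["cx"])/p["fx"],(v-p["cy"])/p["fy"],1]);o=T[:3,3]
    return o+d*(z-o[2])/d[2]
def proj(p,X):
    T=np.array(p["pose"]);c=T[:3,:3].T@(np.array(X)-T[:3,3]);return c[0]/c[2]*p["fx"]+p["cx"],c[1]/c[2]*p["fy"]+p["cy"]
def rel(x,y):
    s=bot.state();a=np.radians(s["orientation"][2]);d=np.array([x,y])-s["ee_pos"][:2]
    return d@[np.cos(a),np.sin(a)],d@[np.sin(a),-np.cos(a)]
E
python3 - <<'E'
from h import *
for l,u,v,z in[("tail",366,274,.03),("port",252,247,.1),("motor",268,185,.1),("plug",425,284,.02),("nozzle",395,229,.05),("bA",341,168,.158),("bB",155,307,.158)]:
    print(l,np.round(ray("top",u,v,z),3))
print("scene tail",ray("scene",267,268,.03),"port",ray("scene",360,192,.1))
p=bot.camera_params("wrist");s=bot.state();print(p["fx"],p["cx"],p["cy"],np.round(p["pose"],3).tolist())
t=ray("top",366,274,.03);print(rel(*t[:2]))
E
```

```text
tail [ 0.445 -0.123  0.03 ]
port [0.51  0.177 0.1  ]
motor [0.673 0.138 0.1  ]
plug [ 0.419 -0.284  0.02 ]
nozzle [ 0.565 -0.2    0.05 ]
bA [ 0.704 -0.05   0.158]
bB [0.355 0.404 0.158]
scene tail [ 0.45088313 -0.12979917  0.03      ] port [0.51561225 0.17835086 0.1       ]
402.22152211523024 325.2692067221489 243.01487864861554 [[0.425, 0.871, 0.247, 0.245], [0.905, -0.409, -0.116, 0.685], [-0.0, 0.273, -0.962, 0.374], [0.0, 0.0, 0.0, 1.0]]
(np.float64(-0.45527769106989685), np.float64(-0.6464119482655517))
```

>>> play_rows(
  moves=[
    {"dx":-0.0276,"dy":-0.0249},
    {"dx":-0.0276,"dy":-0.0249},
    {"dx":-0.0276,"dy":-0.0249},
    {"dx":-0.0276,"dy":-0.0249},
    {"dx":-0.0276,"dy":-0.0249},
    {"dx":-0.0276,"dy":-0.0249},
    {"dx":-0.0276,"dy":-0.0249},
    {"dx":-0.0276,"dy":-0.0249},
    {"dx":-0.0276,"dy":-0.0249},
    {"dx":-0.0276,"dy":-0.0249},
    {"dx":-0.0276,"dy":-0.0249},
    {"dx":-0.0276,"dy":-0.0249},
    {"dx":-0.0276,"dy":-0.0249},
    {"dx":-0.0276,"dy":-0.0249},
    {},
    {},
    {},
  ],
)

```text
invalid input at $.moves[0]: expected keys claw, dx, dy, dz, yaw
```

```bash
python3 - <<'E'
from h import *
import json
s=bot.state();print(s["time"],s["ee_pos"],s["orientation"],s["joint_pos"],s["joint_vel"].max(),s["contact_force"])
p=bot.camera_params("wrist");im=bot.capture("wrist");cv2.imwrite("pics/port.png",im[:,:,::-1])
p["pose"]=np.array(p["pose"]).tolist();json.dump(p,open("port.json","w"))
print(proj(p,[.51,.177,.1]))
E
```

```text
0.1 [0.30849418 0.65564132 0.23051001] [-1.79923035e+02  5.60282666e-03  1.54804106e+02] [-69.19675932  34.37947947  -0.14563524  91.67618901   0.1010401
  54.02162764  -4.57232173] 0.04814691995372696 [-0.07602251 -0.02240415  0.53545678]
(np.float64(-34.764415403780504), np.float64(619.9786427531498))
```

View pics/port.png

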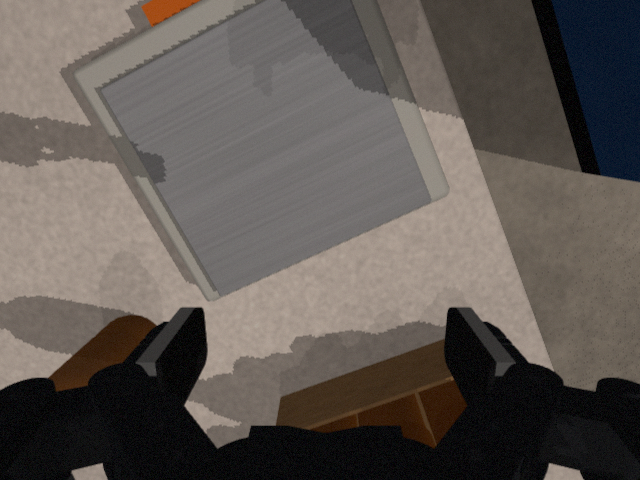

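The call was refused because every row needs all the keys, so the picture only shows the start area, with the fingers at the bottom. I'll repeat the move with full rows.

>>> play_rows(
  moves=[
    {"claw":100,"dx":-0.0276,"dy":-0.0249,"dz":0,"yaw":0},
    {"claw":100,"dx":-0.0276,"dy":-0.0249,"dz":0,"yaw":0},
    {"claw":100,"dx":-0.0276,"dy":-0.0249,"dz":0,"yaw":0},
    {"claw":100,"dx":-0.0276,"dy":-0.0249,"dz":0,"yaw":0},
    {"claw":100,"dx":-0.0276,"dy":-0.0249,"dz":0,"yaw":0},
    {"claw":100,"dx":-0.0276,"dy":-0.0249,"dz":0,"yaw":0},
    {"claw":100,"dx":-0.0276,"dy":-0.0249,"dz":0,"yaw":0},
    {"claw":100,"dx":-0.0276,"dy":-0.0249,"dz":0,"yaw":0},
    {"claw":100,"dx":-0.0276,"dy":-0.0249,"dz":0,"yaw":0},
    {"claw":100,"dx":-0.0276,"dy":-0.0249,"dz":0,"yaw":0},
    {"claw":100,"dx":-0.0276,"dy":-0.0249,"dz":0,"yaw":0},
    {"claw":100,"dx":-0.0276,"dy":-0.0249,"dz":0,"yaw":0},
    {"claw":100,"dx":-0.0276,"dy":-0.0249,"dz":0,"yaw":0},
    {"claw":100,"dx":-0.0276,"dy":-0.0249,"dz":0,"yaw":0},
    {"claw":100,"dx":0,"dy":0,"dz":0,"yaw":0},
    {"claw":100,"dx":0,"dy":0,"dz":0,"yaw":0},
  ],
)

```text
time: 1.48
ee_pos: [0.5107, 0.1735, 0.2313]
orientation: [-180.0, 0.0, 154.5]
contact_force: [-0.5, 0.6, -0.2]
grip_width: 0.0854
grasp_force: 0.0
```

```bash
python3 - <<'E'
from h import *
import json
s=bot.state();print(s["time"],s["ee_pos"],s["orientation"],s["joint_pos"],abs(s["joint_vel"]).max(),s["contact_force"])
p=bot.camera_params("wrist");im=bot.capture("wrist");cv2.imwrite("pics/port1.png",im[:,:,::-1])
p["pose"]=np.array(p["pose"]).tolist();json.dump(p,open("port.json","w"))
print(proj(p,[.51,.177,.1]))
E
```

```text
1.4833 [0.51066854 0.17349082 0.23127284] [-1.79969305e+02  2.28451270e-02  1.54519360e+02] [-25.57801161  21.63728414   1.02854971 116.08029267  -0.50824547
  42.29560534  40.27343191] 2.88641048749769 [-0.4976968   0.57219808 -0.19146691]
(np.float64(329.1779416968901), np.float64(229.01594082706302))
```

View pics/port1.png

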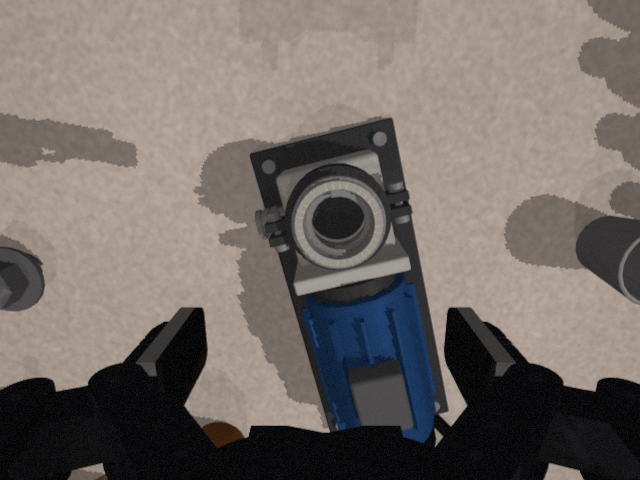

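The port is visible: white ring centred at about (339,221), with the dark collar around it. The base plate's near edge runs from (251,155) to (391,120), and the motor lies towards the bottom of the picture. Next I fit the ring and the plate's edges.

```bash
python3 - <<'E'
from h import *
import json
p=json.load(open("port.json"));im=cv2.imread("pics/port1.png");g=cv2.GaussianBlur(cv2.cvtColor(im,6),(3,3),0)
# radial edges round the ring
c=np.array([339,221.])
th=np.radians(np.arange(0,360,4));r=np.arange(18,66,.5)
for it in range(2):
    pr=cv2.remap(g,(c[0]+np.outer(np.cos(th),r)).astype('f4'),(c[1]+np.outer(np.sin(th),r)).astype('f4'),1).astype(float)
    pts=[]
    for a,row in zip(th,pr):
        d=row[4:]-row[:-4]; k=np.where((r[2:-2]>38)&(r[2:-2]<56))[0]; j=k[d[k].argmin()]; pts.append(c+(r[j+2])*np.array([np.cos(a),np.sin(a)]))
    e=cv2.fitEllipse(np.array(pts,'f4'));print(e);c=np.array(e[0])
for z in(.1,.1035,.107):
    P=np.array([ray("wrist",*q,z,p)[:2] for q in pts]);m=ray("wrist",*c,z,p)
    A=np.c_[2*P,np.ones(len(P))];s=np.linalg.lstsq(A,(P**2).sum(1),rcond=None)[0];print(z,m,s[:2],np.sqrt(s[2]+s[:2]@s[:2])*2)
# plate edges: dark plate mask lines
W=lambda u,v:ray("wrist",u,v,.012,p)[:2]
dark=cv2.inRange(g,0,62);edges=cv2.Canny(g,60,150);L=cv2.HoughLinesP(edges,1,np.pi/360,40,minLineLength=60,maxLineGap=6)
for l in L[:,0]:
    if 230<l[0]<460 and l[1]<420:
        a,b=W(l[0],l[1]),W(l[2],l[3]);d=b-a;print(l,round(np.degrees(np.arctan2(d[1],d[0]))%90,2))
cv2.imwrite("pics/portz.png",cv2.resize(im[150:300,250:430],None,fx=4,fy=4,interpolation=2)[:600,:720])
E
```

```text
((340.5852966308594, 222.95458984375), (88.45033264160156, 93.95027923583984), 63.9470329284668)
((340.736083984375, 223.0966796875), (88.25182342529297, 94.56219482421875), 67.9371566772461)
0.1 [0.50962448 0.18613365 0.1       ] [0.51052765 0.18566988] 0.06464223728608581
0.1035 [0.50883479 0.18635503 0.1035    ] [0.50972646 0.18589717] 0.0638190510271512
0.107 [0.50804511 0.18657641 0.107     ] [0.50892527 0.18612445] 0.06299586476822097
[392 118 406 189] 78.66
[277 253 329 429] 78.54
[251 152 391 117] 78.09
[411 213 446 401] 78.09
[297 295 409 270] 78.0
[287 284 408 256] 78.35
[283 170 368 149] 78.16
[425 287 448 411] 78.06
```

View pics/portz.png

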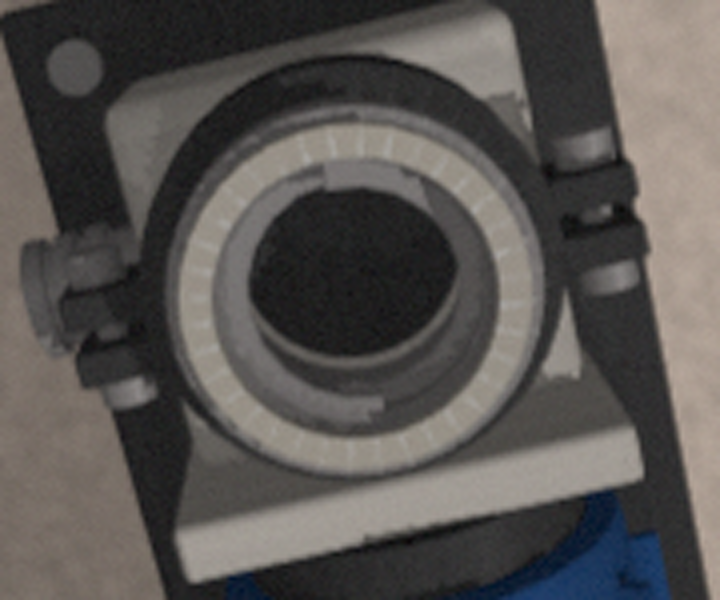

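The zoomed crop shows the seal ring centred at about (362,298). The port's ridges begin at the bottom, about (380,405), on the motor (+x) side, and at the top, about (325,180). That agrees with a pump yaw of -11.8°. Now I move beside the tail for a low, slanting look that should show its hexagon and the thread under the flange.

>>> play_rows(
  moves=[
    {"claw":100,"dx":-0.0033,"dy":-0.031,"dz":0,"yaw":0},
    {"claw":100,"dx":-0.0033,"dy":-0.031,"dz":0,"yaw":0},
    {"claw":100,"dx":-0.0033,"dy":-0.031,"dz":0.01,"yaw":0},
    {"claw":100,"dx":-0.0033,"dy":-0.031,"dz":0.025,"yaw":0},
    {"claw":100,"dx":-0.0033,"dy":-0.031,"dz":0.025,"yaw":0},
    {"claw":100,"dx":0,"dy":0,"dz":0.036,"yaw":0},
    {"claw":100,"dx":0,"dy":0,"dz":0.036,"yaw":0},
    {"claw":100,"dx":0,"dy":0,"dz":0.009,"yaw":0},
    {"claw":100,"dx":0,"dy":0,"dz":0,"yaw":0},
    {"claw":100,"dx":0,"dy":0,"dz":0,"yaw":0},
  ],
)

```text
time: 2.37
ee_pos: [0.4588, 0.0299, 0.0906]
orientation: [-180.0, -0.1, 154.9]
contact_force: [0.2, -0.1, 0.8]
grip_width: 0.0859
grasp_force: 0.0
```

```bash
python3 - <<'E'
from h import *
import json
s=bot.state();print(s["time"],s["ee_pos"],s["orientation"],s["joint_pos"],abs(s["joint_vel"]).max())
p=bot.camera_params("wrist");im=bot.capture("wrist");cv2.imwrite("pics/tail.png",im[:,:,::-1])
p["pose"]=np.array(p["pose"]).tolist();json.dump(p,open("tail.json","w"))
a,b=map(int,proj(p,[.445,-.123,.03]));print(a,b)
x0=max(0,a-100);y0=max(0,b-75);cv2.imwrite("pics/tailz.png",np.clip(cv2.resize(im[y0:y0+150,x0:x0+200,::-1],None,fx=4,fy=4,interpolation=2)*1.6,0,255));print(x0,y0)
E
```

```text
2.3667 [0.45883421 0.02991259 0.09059241] [-1.79976603e+02 -6.45739835e-02  1.54914784e+02] [-11.21385516  30.57166415   0.5904332  132.67498652  -1.1025322
  16.82368443  55.26501724] 2.1879865147603383
72 351
0 276[ WARN:0@0.335] global loadsave.cpp:1063 imwrite_ Unsupported depth image for selected encoder is fallbacked to CV_8U.
```

View pics/tailz.png

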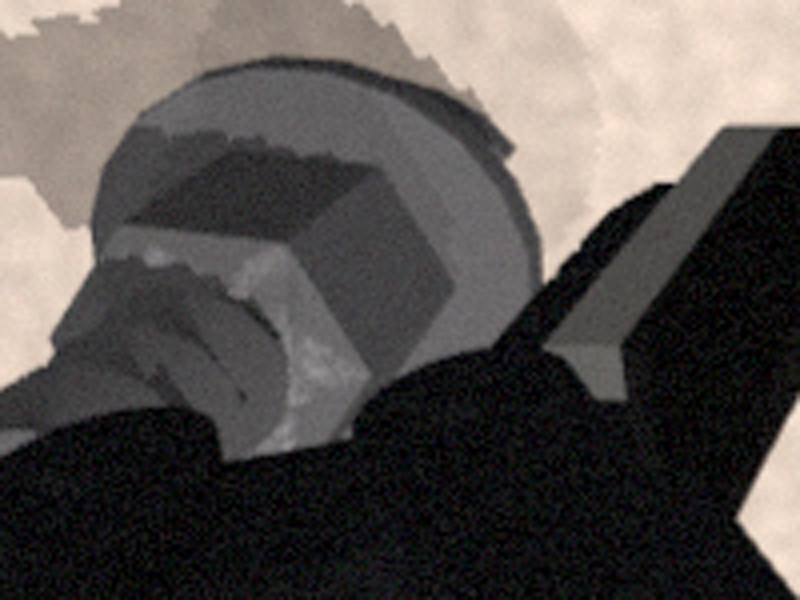

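The crop shows the tail: hexagon top corners at crop (105,228), (290,240) and (368,375), and foot corners at (388,165) and (455,290). A dark ridge juts out past the flange and ends sharply at (512,152), which looks like a thread end. I'll test that against the three possible orientations.

```bash
python3 - <<'E'
from h import *
import json
p=json.load(open("tail.json"));C=lambda u,v,z:ray("wrist",u/4-.4,v/4+276-.4,z,p)
az=lambda a,b:np.degrees(np.arctan2(*(b-a)[[1,0]]))%60
t=[C(105,228,.049),C(290,240,.049),C(368,375,.049)];b=[C(388,165,.027),C(455,290,.027)]
print([np.linalg.norm(t[i+1]-t[i]) for i in(0,1)],np.linalg.norm(b[1]-b[0]),"edge len should be .0208")
print("edge az mod60",az(t[0],t[1]),az(t[1],t[2]),az(*b))
# flange top outline points -> circle
fl=np.array([C(u,v,.027)[:2] for u,v in[(95,215),(150,115),(215,75),(280,68),(390,95),(470,160),(515,220),(532,280)]])
A=np.c_[2*fl,np.ones(len(fl))];s=np.linalg.lstsq(A,(fl**2).sum(1),rcond=None)[0];c=s[:2];print("flange",c,2*np.sqrt(s[2]+c@c))
# hex centre from corners
e=np.mean([az(t[1],t[2]),az(*b)])
for n,P,z in(("t1",t[1],.049),("t2",t[2],.049),("b1",b[1],.027),("b0",b[0],.027)):
    print(n,np.linalg.norm(P[:2]-c)*1e3,"az",np.degrees(np.arctan2(*(P[:2]-c)[::-1])))
for z in(.0065,.01,.0105,.0135):
  q=C(512,152,z)[:2]-c;print("end at z",z,"r",np.linalg.norm(q)*1e3,"az",np.degrees(np.arctan2(q[1],q[0])))
for u,v in((250,60),(350,66),(430,95),(480,128)):
  for z in(.0065,.0105,.0135):
    q=C(u,v,z)[:2]-c;print((u,v),z,np.linalg.norm(q)*1e3,np.degrees(np.arctan2(q[1],q[0])))
E
```

```text
[np.float64(0.023368703458709412), np.float64(0.0208528169847457)] 0.02086787443229111 edge len should be .0208
edge az mod60 0.7274795720215721 54.15724384582987 53.42646318783075
flange [ 0.44255344 -0.11944734] 0.061847995231338465
t1 20.995135311717902 az 117.51121812965152
t2 19.854813683166253 az 56.19576132778612
b1 20.135652722997964 az 55.18744306771305
b0 21.054401394262477 az 116.01734432254129
end at z 0.0065 r 21.728044302800914 az 88.00570733082137
end at z 0.01 r 24.128920701760777 az 89.93800071854486
end at z 0.0105 r 24.473891870348996 az 90.18302641039645
end at z 0.0135 r 26.552261793204078 az 91.51912125085956
(250, 60) 0.0065 29.748753584825746 -168.30004810614366
(250, 60) 0.0105 29.57174769432854 -174.59304965083732
(250, 60) 0.0135 29.674386019494623 -179.32048370182466
(350, 66) 0.0065 23.008552037638847 161.82196552551488
(350, 66) 0.0105 24.516407291239062 155.43486443991907
(350, 66) 0.0135 25.825855849214182 151.17200999447124
(430, 95) 0.0065 20.05241214766751 129.1747746465197
(430, 95) 0.0105 22.693303211844935 125.77153943563731
(430, 95) 0.0135 24.71662262384366 123.70154201105254
(480, 128) 0.0065 20.028629810655925 103.7633588640739
(480, 128) 0.0105 22.922348175698456 103.88926448486836
(480, 128) 0.0135 25.092694929406008 103.9646364937799
```

The sharp end lies at r 21.7 mm, az 88°, at z 6.5 mm, so it is the thread's lower end. That puts the tail's +x at about 86°, and the tail at (0.442, -0.120). I'll grip at yaw 116 so the screwing can start at yaw 233. First I go above it and check.

>>> play_rows(
  moves=[
    {"claw":100,"dx":-0.0097,"dy":-0.0286,"dz":-0.01,"yaw":0},
    {"claw":100,"dx":-0.0097,"dy":-0.0286,"dz":-0.01,"yaw":0},
    {"claw":100,"dx":-0.0097,"dy":-0.0286,"dz":-0.01,"yaw":0},
    {"claw":100,"dx":-0.0097,"dy":-0.0286,"dz":-0.01,"yaw":0},
    {"claw":100,"dx":-0.0097,"dy":-0.0286,"dz":-0.01,"yaw":0},
    {"claw":100,"dx":0,"dy":0,"dz":0,"yaw":0.097},
    {"claw":100,"dx":0,"dy":0,"dz":0,"yaw":0.097},
    {"claw":100,"dx":0,"dy":0,"dz":0,"yaw":0.097},
    {"claw":100,"dx":0,"dy":0,"dz":0,"yaw":0.097},
    {"claw":100,"dx":0,"dy":0,"dz":0,"yaw":0.097},
    {"claw":100,"dx":0,"dy":0,"dz":0,"yaw":0.097},
    {"claw":100,"dx":0,"dy":0,"dz":0,"yaw":0.097},
    {"claw":100,"dx":0,"dy":0,"dz":0,"yaw":0},
    {"claw":100,"dx":0,"dy":0,"dz":0,"yaw":0},
  ],
)

```text
time: 3.58
ee_pos: [0.4427, -0.1208, 0.1419]
orientation: [179.9, 0.1, 116.1]
contact_force: [0.3, 0.3, -0.2]
grip_width: 0.0854
grasp_force: 0.0
```

```bash
python3 - <<'E'
from h import *
import json
s=bot.state();print(s["time"],s["ee_pos"],s["orientation"],s["joint_pos"][6])
p=bot.camera_params("wrist");im=bot.capture("wrist");cv2.imwrite("pics/tail2.png",im[:,:,::-1])
p["pose"]=np.array(p["pose"]).tolist();json.dump(p,open("tail2.json","w"))
a,b=map(int,proj(p,[.442,-.12,.03]));print(a,b)
x0=max(0,a-100);y0=max(0,b-75);cv2.imwrite("pics/tail2z.png",np.clip(cv2.resize(im[y0:y0+150,x0:x0+200,::-1],None,fx=4,fy=4,interpolation=2)*1.6,0,255).astype('u1'));print(x0,y0)
E
```

```text
3.5833 [ 0.44268007 -0.12076381  0.14187654] [1.79856980e+02 7.61398187e-02 1.16127036e+02] 44.615792638428
324 237
224 162
```

View pics/tail2z.png

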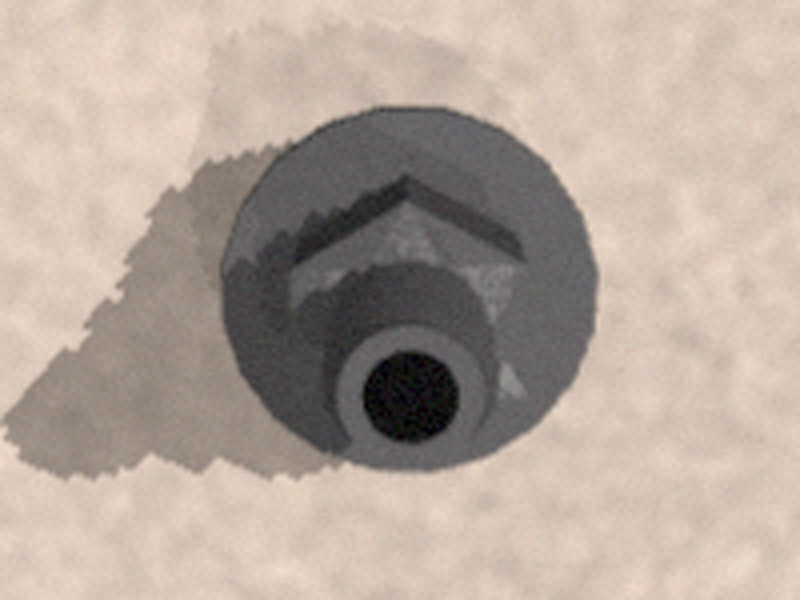

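From above, the flange ellipse spans crop x 221–599 and y 105–471, centred at pixel (326.4,233.9). The hexagon's flats are square to the fingers.

```bash
python3 - <<'E'
from h import *
import json
p=json.load(open("tail2.json"))
c=ray("wrist",326.2,233.8,.027,p);print(c,rel(*c[:2]))
p=json.load(open("port.json"));im=cv2.imread("pics/port1.png");g=cv2.GaussianBlur(cv2.cvtColor(im,6),(3,3),0).astype('f4')
c=np.array([340.7,223.2]);r=np.arange(25,60,.5)
for lo,hi,sg in((28,40,1),(40,50,-1),(44,58,-1)):
    pts=[]
    for a in np.radians(np.arange(0,360,4)):
        row=cv2.remap(g,(c[0]+np.cos(a)*r)[None].astype('f4'),(c[1]+np.sin(a)*r)[None].astype('f4'),1)[0];d=sg*(row[3:]-row[:-3]);rr=r[1:-2]+.25;k=np.where((rr>lo)&(rr<hi))[0];R=rr[k[d[k].argmax()]];pts.append(c+R*np.array([np.cos(a),np.sin(a)]))
    for z in(.1,.105):
        P=np.array([ray("wrist",*q,z,p)[:2] for q in pts])
        for _ in range(3):
            A=np.c_[2*P,np.ones(len(P))];s=np.linalg.lstsq(A,(P**2).sum(1),rcond=None)[0];R=np.sqrt(s[2]+s[:2]@s[:2]);e=abs(np.linalg.norm(P-s[:2],axis=1)-R);P=P[e<max(np.median(e)*2.5,3e-4)]
        print(lo,z,s[:2],2*R*1e3,np.median(e)*1e3,len(P))
E
```

```text
[ 0.44205005 -0.11804293  0.027     ] (np.float64(0.00269150591538122), np.float64(0.0007883101285363763))
28 0.1 [0.51197522 0.184738  ] 48.10331773683261 1.0019749873223274 78
28 0.105 [0.51080433 0.18507964] 47.22821564011298 0.9837469221159016 78
40 0.1 [0.51037718 0.18520254] 63.88585346614478 0.30460426088010223 69
40 0.105 [0.50923536 0.18553573] 62.72363333353592 0.2990628587488525 69
44 0.1 [0.50994218 0.18547521] 64.71682186487293 0.2833331657821764 62
44 0.105 [0.50880828 0.18580344] 63.53948464215957 0.27817873030239193 62
```

>>> play_rows(
  grip_force=40,
  moves=[
    {"claw":100,"dx":0.0016,"dy":0.0005,"dz":0.023,"yaw":0},
    {"claw":100,"dx":0,"dy":0,"dz":0.03,"yaw":0},
    {"claw":100,"dx":0,"dy":0,"dz":0.03,"yaw":0},
    {"claw":100,"dx":0,"dy":0,"dz":0.02,"yaw":0},
    {"claw":100,"dx":0,"dy":0,"dz":0.012,"yaw":0},
    {"claw":100,"dx":0,"dy":0,"dz":0,"yaw":0},
    {"claw":30,"dx":0,"dy":0,"dz":0,"yaw":0},
    {"claw":0,"dx":0,"dy":0,"dz":0,"yaw":0},
    {"claw":0,"dx":0,"dy":0,"dz":0,"yaw":0},
    {"claw":0,"dx":0,"dy":0,"dz":0,"yaw":0},
    {"claw":0,"dx":0,"dy":0,"dz":0,"yaw":0},
    {"claw":0,"dx":0,"dy":0,"dz":0,"yaw":0},
  ],
)

```text
time: 4.63
ee_pos: [0.4423, -0.1197, 0.0264]
orientation: [179.9, 0.1, 115.9]
contact_force: [-0.8, 0.5, 8.7]
grip_width: 0.0357
grasp_force: 39.0
```

>>> play_rows(
  moves=[
    {"claw":0,"dx":0,"dy":0,"dz":-0.02,"yaw":0},
    {"claw":0,"dx":0,"dy":0,"dz":-0.038,"yaw":-0.1135},
    {"claw":0,"dx":0,"dy":0,"dz":-0.038,"yaw":-0.1135},
    {"claw":0,"dx":0,"dy":0,"dz":-0.038,"yaw":-0.1135},
    {"claw":0,"dx":0,"dy":0,"dz":-0.038,"yaw":-0.1135},
    {"claw":0,"dx":0,"dy":0,"dz":0,"yaw":-0.1135},
    {"claw":0,"dx":0,"dy":0,"dz":0,"yaw":-0.1135},
    {"claw":0,"dx":0,"dy":0,"dz":0,"yaw":-0.1135},
    {"claw":0,"dx":0,"dy":0,"dz":0,"yaw":-0.1135},
    {"claw":0,"dx":0,"dy":0,"dz":0,"yaw":-0.1135},
    {"claw":0,"dx":0,"dy":0,"dz":0,"yaw":-0.1135},
    {"claw":0,"dx":0,"dy":0,"dz":0,"yaw":-0.1135},
    {"claw":0,"dx":0,"dy":0,"dz":0,"yaw":-0.1135},
    {"claw":0,"dx":0,"dy":0,"dz":0,"yaw":-0.1135},
    {"claw":0,"dx":0,"dy":0,"dz":0,"yaw":-0.1135},
    {"claw":0,"dx":0,"dy":0,"dz":0,"yaw":-0.1135},
    {"claw":0,"dx":0,"dy":0,"dz":0,"yaw":-0.1135},
    {"claw":0,"dx":0,"dy":0,"dz":0,"yaw":-0.1135},
    {"claw":0,"dx":0,"dy":0,"dz":0,"yaw":-0.1135},
    {"claw":0,"dx":0,"dy":0,"dz":0,"yaw":0},
  ],
)

```text
time: 6.3
ee_pos: [0.4412, -0.1198, 0.1977]
orientation: [-180.0, -0.0, -126.8]
contact_force: [0.2, -0.1, -1.7]
grip_width: 0.0355
grasp_force: 41.2
```

```bash
python3 - <<'E'
from h import *
s=bot.state();print(s["orientation"],s["joint_pos"],s["ft_torque"],rel(.56,.249))
E
```

```text
[-1.79966095e+02 -1.59586297e-02 -1.26753230e+02] [ 25.54663484  20.41828733 -22.72085904 126.73166159  13.62222363
  35.06210807 136.15018327] [-0.0524783  -0.01877592 -0.0618321 ] (np.float64(-0.3665272679629098), np.float64(0.1254905203482897))
```

>>> play_rows(
  moves=[
    {"claw":0,"dx":-0.0333,"dy":0.0114,"dz":0,"yaw":0},
    {"claw":0,"dx":-0.0333,"dy":0.0114,"dz":0,"yaw":0},
    {"claw":0,"dx":-0.0333,"dy":0.0114,"dz":0,"yaw":0},
    {"claw":0,"dx":-0.0333,"dy":0.0114,"dz":0,"yaw":0},
    {"claw":0,"dx":-0.0333,"dy":0.0114,"dz":0,"yaw":0},
    {"claw":0,"dx":-0.0333,"dy":0.0114,"dz":0,"yaw":0},
    {"claw":0,"dx":-0.0333,"dy":0.0114,"dz":0,"yaw":0},
    {"claw":0,"dx":-0.0333,"dy":0.0114,"dz":0,"yaw":0},
    {"claw":0,"dx":-0.0333,"dy":0.0114,"dz":0,"yaw":0},
    {"claw":0,"dx":-0.0333,"dy":0.0114,"dz":0,"yaw":0},
    {"claw":0,"dx":-0.0333,"dy":0.0114,"dz":0,"yaw":0},
    {"claw":0,"dx":0,"dy":0,"dz":0,"yaw":0},
    {"claw":0,"dx":0,"dy":0,"dz":0,"yaw":0},
    {"claw":0,"dx":0,"dy":0,"dz":0,"yaw":0},
  ],
)

```text
time: 7.47
ee_pos: [0.5617, 0.2477, 0.1971]
orientation: [-180.0, -0.1, -127.2]
contact_force: [-0.2, 0.1, -1.1]
grip_width: 0.0351
grasp_force: 41.3
```

```bash
python3 - <<'E'
from h import *
import json
s=bot.state();print(s["orientation"],s["ee_pos"],s["joint_pos"])
p=bot.camera_params("wrist");im=bot.capture("wrist");cv2.imwrite("pics/port2.png",np.clip(im[:,:,::-1]*1.3,0,255).astype('u1'))
p["pose"]=np.array(p["pose"]).tolist();json.dump(p,open("port2.json","w"))
print(proj(p,[.5105,.185,.1]))
E
```

```text
[-1.79978478e+02 -7.67009019e-02 -1.27152670e+02] [0.56165125 0.24772714 0.1971304 ] [-14.3696869   30.32715943 -21.67553907 107.60782047  15.36660617
  44.97151503  98.52763113]
(np.float64(329.1640384390613), np.float64(107.76701444288398))
```

View pics/port2.png

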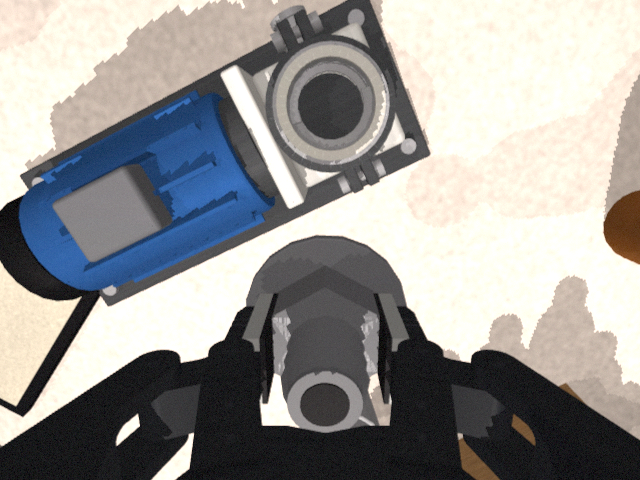

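Everything is in one picture: the port ring is centred near (330,102), the held tail's flange arc peaks at (325,236), and the tail's top ring is centred near (325,402). I measure both in the same view.

```bash
cat > fit.py <<'E'
from h import *
import json
def circ(P):
    P=np.array(P)
    for _ in range(4):
        A=np.c_[2*P,np.ones(len(P))];s=np.linalg.lstsq(A,(P**2).sum(1),rcond=None)[0];R=np.sqrt(s[2]+s[:2]@s[:2]);e=abs(np.linalg.norm(P-s[:2],axis=1)-R);P=P[e<max(np.median(e)*2.5,2e-4)]
    return s[:2],2e3*R,1e3*np.median(e),len(P)
def edges(g,c,lo,hi,sg,angs):
    r=np.arange(lo-2,hi+2,.25);o=[]
    for a in np.radians(angs):
        row=cv2.remap(g,(c[0]+np.cos(a)*r)[None].astype('f4'),(c[1]+np.sin(a)*r)[None].astype('f4'),1)[0];d=sg*(row[6:]-row[:-6]);k=d.argmax();o.append(c+r[k+3]*np.array([np.cos(a),np.sin(a)]))
    return o
E
python3 - <<'E'
from fit import *
p=json.load(open("port2.json"));g=cv2.GaussianBlur(cv2.cvtColor(cv2.imread("pics/port2.png"),6),(3,3),0).astype('f4')
zt=.1971-.0264
def show(n,pts,z): print(n,z,circ([ray("wrist",*q,z,p)[:2] for q in pts]),np.mean(pts,0))
c=np.array([330.,102])
for lo,hi,sg in((38,47,1),(50,58,-1),(57,66,1)):
    e=edges(g,c,lo,hi,sg,range(0,360,4))
    for z in(.1,.105):show((lo,hi),e,z)
show("top outer",edges(g,np.array([325,402.]),32,44,-1,[*range(150,390,4)]),zt+.079)
show("top bore",edges(g,np.array([325,402.]),17,31,1,range(0,360,4)),zt+.079)
show("flange",edges(g,np.array([326,312.]),68,86,1,range(205,336,3)),zt+.027)
E
```

```text
(38, 47) 0.1 (array([0.50885805, 0.18404576]), np.float64(50.552999649945214), np.float64(0.05127125726728243), 71) [330.11956467 100.65424657]
(38, 47) 0.105 (array([0.50907568, 0.18423927]), np.float64(49.51204035208741), np.float64(0.05291426886202405), 72) [330.11956467 100.65424657]
(50, 58) 0.1 (array([0.5091274 , 0.18381828]), np.float64(64.31289521369239), np.float64(0.8494459456239827), 86) [329.88348738 101.90623851]
(50, 58) 0.105 (array([0.50933922, 0.1840091 ]), np.float64(62.97758532945255), np.float64(0.8318091472252817), 86) [329.88348738 101.90623851]
(57, 66) 0.1 (array([0.50977184, 0.18459084]), np.float64(73.55165628740095), np.float64(0.16957618618086007), 44) [329.61095063 101.46993339]
(57, 66) 0.105 (array([0.50997028, 0.18476562]), np.float64(72.02452470180766), np.float64(0.16605532529120198), 44) [329.61095063 101.46993339]
top outer 0.24969999999999998 (array([0.56185304, 0.24878558]), np.float64(20.146693974171875), np.float64(0.02647783950202997), 44) [324.50661756 388.69356401]
top bore 0.24969999999999998 (array([0.56199832, 0.24898332]), np.float64(13.42533890415806), np.float64(0.0630724093466867), 90) [324.73860347 403.18091944]
flange 0.1977 (array([0.56045472, 0.24742372]), np.float64(61.534970739191664), np.float64(0.07056444557147247), 40) [325.29192435 250.00724446]
```

>>> play_rows(
  moves=[
    {"claw":0,"dx":0.0273,"dy":0.0011,"dz":0,"yaw":0},
    {"claw":0,"dx":0.0273,"dy":0.001,"dz":0,"yaw":0},
    {"claw":0,"dx":0.0273,"dy":0.001,"dz":0,"yaw":0},
    {"claw":0,"dx":0,"dy":0,"dz":0.02,"yaw":0},
    {"claw":0,"dx":0,"dy":0,"dz":0.02,"yaw":0},
    {"claw":0,"dx":0,"dy":0,"dz":0.015,"yaw":0},
    {"claw":0,"dx":0,"dy":0,"dz":0,"yaw":0},
    {"claw":0,"dx":0,"dy":0,"dz":0,"yaw":0},
    {"claw":0,"dx":0,"dy":0,"dz":0,"yaw":0},
    {"claw":0,"dx":0,"dy":0,"dz":0,"yaw":0},
  ],
)

```text
time: 8.35
ee_pos: [0.5109, 0.1847, 0.1434]
orientation: [-179.9, 0.1, -127.1]
contact_force: [0.6, 0.3, -1.2]
grip_width: 0.0355
grasp_force: 41.2
```

```bash
cat > st.py <<'E'
from h import *
s=bot.state();print(s["time"],np.round(s["ee_pos"],5),np.round(s["orientation"],2),"q7",round(s["joint_pos"][6],1),"F",np.round(s["contact_force"],2),"M",np.round(s["ft_torque"],3),s["grip_width"],s["grasp_force"])
d=s["ee_pos"][:2];import sys
print("to port(TCP .5095,.1845)",np.round(rel(.5095,.1845),5))
E
python3 - <<'E'
exec(open("st.py").read())
im=bot.capture("wrist");cv2.imwrite("pics/pre.png",np.clip(im[:,:,::-1]*1.3,0,255).astype('u1')[180:480,160:480].repeat(2,0).repeat(2,1))
E
```

```text
8.35 [0.5109  0.18471 0.14335] [-1.7995e+02  7.0000e-02 -1.2709e+02] q7 98.3 F [ 0.61  0.34 -1.24] M [ 0.002 -0.019  0.023] 0.035479257663384826 41.23385948496434
to port(TCP .5095,.1845) [0.00102 0.00099]
```

View pics/pre.png

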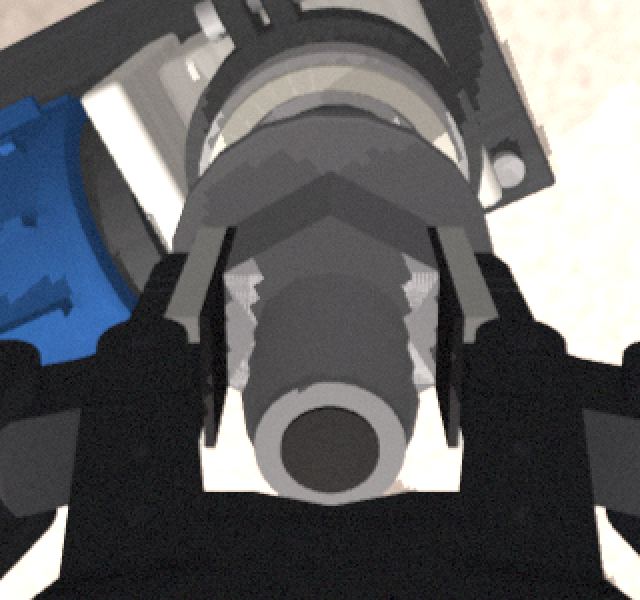

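The held tail sits centred over the ring: tail column about 330, collar about 333, within half a millimetre. I descend gently.

>>> play_rows(
  moves=[
    {"claw":0,"dx":0.0007,"dy":0.0006,"dz":0.004,"yaw":0},
    {"claw":0,"dx":0,"dy":0,"dz":0.004,"yaw":0},
    {"claw":0,"dx":0,"dy":0,"dz":0.004,"yaw":0},
    {"claw":0,"dx":0,"dy":0,"dz":0.004,"yaw":0},
    {"claw":0,"dx":0,"dy":0,"dz":0.003,"yaw":0},
    {"claw":0,"dx":0,"dy":0,"dz":0.002,"yaw":0},
    {"claw":0,"dx":0,"dy":0,"dz":0,"yaw":0},
  ],
)

```text
time: 8.98
ee_pos: [0.5092, 0.1846, 0.1207]
orientation: [180.0, -0.0, -127.0]
contact_force: [-0.3, -0.3, -1.6]
grip_width: 0.035
grasp_force: 41.2
```

```bash
python3 st.py
```

```text
8.9833 [0.50923 0.18461 0.12069] [ 1.7998e+02 -4.0000e-02 -1.2703e+02] q7 97.0 F [-0.28 -0.32 -1.6 ] M [ 0.015 -0.065 -0.013] 0.0350012773689555 41.231889154641976
to port(TCP .5095,.1845) [-7.0e-05 -2.9e-04]
```

>>> play_rows(
  moves=[
    {"claw":0,"dx":0,"dy":0,"dz":0.0015,"yaw":0},
    {"claw":0,"dx":0,"dy":0,"dz":0.001,"yaw":0},
    {"claw":0,"dx":0,"dy":0,"dz":0.001,"yaw":0},
    {"claw":0,"dx":0,"dy":0,"dz":0,"yaw":0},
  ],
)

```text
time: 9.32
ee_pos: [0.5094, 0.1846, 0.1177]
orientation: [-180.0, -0.0, -127.0]
contact_force: [-0.2, -0.1, -0.8]
grip_width: 0.0351
grasp_force: 41.2
```

```bash
python3 st.py
```

```text
9.3167 [0.50944 0.1846  0.11768] [-180.     -0.   -127.05] q7 96.8 F [-0.25 -0.06 -0.81] M [-0.016 -0.015  0.033] 0.03509218077737691 41.232471898165386
to port(TCP .5095,.1845) [ 5.0e-05 -1.1e-04]
```

>>> play_rows(
  moves=[
    {"claw":0,"dx":0,"dy":0,"dz":0.001,"yaw":0},
    {"claw":0,"dx":0,"dy":0,"dz":0.001,"yaw":0},
    {"claw":0,"dx":0,"dy":0,"dz":0.001,"yaw":0},
    {"claw":0,"dx":0,"dy":0,"dz":0,"yaw":0},
  ],
)

```text
time: 9.65
ee_pos: [0.5094, 0.1845, 0.1146]
orientation: [180.0, -0.0, -127.0]
contact_force: [0.0, -0.3, -1.3]
grip_width: 0.035
grasp_force: 41.2
```

```bash
python3 st.py
```

```text
9.65 [0.50942 0.18454 0.11463] [ 1.8000e+02 -1.0000e-02 -1.2705e+02] q7 96.7 F [ 0.04 -0.33 -1.33] M [0.004 0.006 0.04 ] 0.03499588842358987 41.231493672275974
to port(TCP .5095,.1845) [-1.e-05 -9.e-05]
```

>>> play_rows(
  moves=[
    {"claw":0,"dx":0,"dy":0,"dz":0.0006,"yaw":0},
    {"claw":0,"dx":0,"dy":0,"dz":0.0004,"yaw":0},
    {"claw":0,"dx":0,"dy":0,"dz":0,"yaw":0},
  ],
)

```text
time: 9.9
ee_pos: [0.5095, 0.1846, 0.1139]
orientation: [-180.0, 0.0, -127.0]
contact_force: [-0.4, 0.1, 0.3]
grip_width: 0.0352
grasp_force: 41.6
```

```bash
python3 st.py
```

```text
9.9 [0.50947 0.18461 0.11395] [-179.99    0.   -127.04] q7 96.6 F [-0.4   0.09  0.28] M [-0.108  0.103  0.047] 0.035157846575015306 41.63173452830961
to port(TCP .5095,.1845) [ 7.e-05 -9.e-05]
```

>>> play_rows(
  moves=[
    {"claw":0,"dx":0,"dy":0,"dz":-0.0006,"yaw":0},
    {"claw":0,"dx":0,"dy":0,"dz":0.00025,"yaw":0.1},
    {"claw":0,"dx":0,"dy":0,"dz":0.00025,"yaw":0.1},
    {"claw":0,"dx":0,"dy":0,"dz":0.00025,"yaw":0.1},
    {"claw":0,"dx":0,"dy":0,"dz":0.00025,"yaw":0.1},
    {"claw":0,"dx":0,"dy":0,"dz":0.00025,"yaw":0.1},
    {"claw":0,"dx":0,"dy":0,"dz":0.00025,"yaw":0.1},
    {"claw":0,"dx":0,"dy":0,"dz":0,"yaw":0},
  ],
)

```text
time: 10.57
ee_pos: [0.5094, 0.1848, 0.1129]
orientation: [-180.0, 0.0, -161.7]
contact_force: [0.6, 0.3, -1.5]
grip_width: 0.0353
grasp_force: 41.3
```

```bash
python3 st.py
```

```text
10.5667 [0.50941 0.18479 0.11285] [-179.99    0.   -161.66] q7 72.3 F [ 0.63  0.34 -1.48] M [-0.017 -0.006 -0.051] 0.03530805663129243 41.30465699769047
to port(TCP .5095,.1845) [ 1.0e-05 -3.1e-04]
```

>>> play_rows(
  moves=[
    {"claw":0,"dx":0,"dy":-0.0001,"dz":0.0002,"yaw":0.1},
    {"claw":0,"dx":0,"dy":-0.0001,"dz":0.00025,"yaw":0.1},
    {"claw":0,"dx":0,"dy":0,"dz":0.00025,"yaw":0.1},
    {"claw":0,"dx":0,"dy":0,"dz":0.00025,"yaw":0.1},
    {"claw":0,"dx":0,"dy":0,"dz":0,"yaw":0},
  ],
)

```text
time: 10.98
ee_pos: [0.5095, 0.1846, 0.1119]
orientation: [-180.0, -0.0, 175.6]
contact_force: [-0.1, 0.1, -1.5]
grip_width: 0.035
grasp_force: 41.4
```

```bash
python3 st.py
```

```text
10.9833 [0.50945 0.18464 0.11187] [-179.99   -0.    175.61] q7 56.9 F [-0.12  0.06 -1.54] M [ 0.026 -0.009  0.024] 0.03499551637087736 41.350447701370285
to port(TCP .5095,.1845) [-6.0e-05 -1.3e-04]
```

>>> play_rows(
  moves=[
    {"claw":0,"dx":0,"dy":0,"dz":0.00025,"yaw":0.1},
    {"claw":0,"dx":0,"dy":0,"dz":0.00025,"yaw":0.1},
    {"claw":0,"dx":0,"dy":0,"dz":0.00025,"yaw":0.1},
    {"claw":0,"dx":0,"dy":0,"dz":0,"yaw":0},
  ],
)

```text
time: 11.32
ee_pos: [0.5094, 0.1846, 0.1111]
orientation: [-180.0, -0.0, 158.5]
contact_force: [-0.7, -0.3, -0.7]
grip_width: 0.0354
grasp_force: 41.4
```

```bash
python3 st.py
```

```text
11.3167 [0.50944 0.1846  0.11111] [-179.99   -0.    158.54] q7 45.6 F [-0.74 -0.3  -0.65] M [ 0.036 -0.021  0.017] 0.035416131145715825 41.35649646676029
to port(TCP .5095,.1845) [-9.e-05 -7.e-05]
```

>>> play_rows(
  moves=[
    {"claw":0,"dx":0,"dy":0,"dz":0.00025,"yaw":0.1},
    {"claw":0,"dx":0,"dy":0,"dz":0.00025,"yaw":0.1},
    {"claw":0,"dx":0,"dy":0,"dz":0.00025,"yaw":0.1},
    {"claw":0,"dx":0,"dy":0,"dz":0,"yaw":0},
  ],
)

```text
time: 11.65
ee_pos: [0.5094, 0.1845, 0.1103]
orientation: [-180.0, -0.0, 141.4]
contact_force: [-0.5, 0.9, -1.3]
grip_width: 0.035
grasp_force: 41.4
```

```bash
python3 st.py
```

```text
11.65 [0.50943 0.18455 0.11031] [-179.98   -0.    141.43] q7 34.3 F [-0.5   0.87 -1.26] M [ 0.037 -0.004 -0.038] 0.03498226719173229 41.363414718725835
to port(TCP .5095,.1845) [-9.e-05  1.e-05]
```

>>> play_rows(
  moves=[
    {"claw":0,"dx":0,"dy":0,"dz":0.00025,"yaw":0.1},
    {"claw":0,"dx":0,"dy":0,"dz":0.00025,"yaw":0.1},
    {"claw":0,"dx":0,"dy":0,"dz":0.00025,"yaw":0.1},
    {"claw":0,"dx":0,"dy":0,"dz":0,"yaw":0},
  ],
)

```text
time: 11.98
ee_pos: [0.5094, 0.1846, 0.1096]
orientation: [-180.0, 0.0, 124.3]
contact_force: [0.0, -0.7, -0.3]
grip_width: 0.0353
grasp_force: 41.4
```

```bash
python3 st.py
```

```text
11.9833 [0.50937 0.18455 0.10955] [-179.97    0.    124.31] q7 23.1 F [ 0.05 -0.74 -0.25] M [-0.044 -0.036 -0.042] 0.035287645013572275 41.36824964074549
to port(TCP .5095,.1845) [-1.1e-04  8.0e-05]
```

>>> play_rows(
  moves=[
    {"claw":0,"dx":0,"dy":0,"dz":0.00025,"yaw":0.1},
    {"claw":0,"dx":0,"dy":0,"dz":0.00025,"yaw":0.1},
    {"claw":0,"dx":0,"dy":0,"dz":0,"yaw":0},
  ],
)

```text
time: 12.23
ee_pos: [0.5094, 0.1845, 0.1091]
orientation: [-180.0, 0.0, 112.9]
contact_force: [0.6, -0.2, -1.2]
grip_width: 0.0353
grasp_force: 41.4
```

```bash
python3 st.py
```

```text
12.2333 [0.50936 0.18449 0.10906] [-1.7997e+02  1.0000e-02  1.1288e+02] q7 15.6 F [ 0.56 -0.2  -1.19] M [-0.004  0.024  0.031] 0.03529235105011488 41.37088907389625
to port(TCP .5095,.1845) [-5.0e-05  1.3e-04]
```

>>> play_rows(
  moves=[
    {"claw":0,"dx":0,"dy":0,"dz":0.00025,"yaw":0.1},
    {"claw":0,"dx":0,"dy":0,"dz":0.00025,"yaw":0.1},
    {"claw":0,"dx":0,"dy":0,"dz":0,"yaw":0},
  ],
)

```text
time: 12.48
ee_pos: [0.5094, 0.1845, 0.1086]
orientation: [-180.0, 0.0, 101.4]
contact_force: [-1.3, -0.3, -1.6]
grip_width: 0.0355
grasp_force: 41.4
```

```bash
python3 st.py
```

```text
12.4833 [0.50938 0.18447 0.10856] [-1.7997e+02  2.0000e-02  1.0144e+02] q7 8.1 F [-1.32 -0.25 -1.61] M [ 0.039 -0.06   0.02 ] 0.03545739795246244 41.366329308038985
to port(TCP .5095,.1845) [0.      0.00013]
```

>>> play_rows(
  moves=[
    {"claw":0,"dx":0,"dy":0,"dz":0.00025,"yaw":0.1},
    {"claw":0,"dx":0,"dy":0,"dz":0.00025,"yaw":0.1},
    {"claw":0,"dx":0,"dy":0,"dz":0,"yaw":0},
  ],
)

```text
time: 12.73
ee_pos: [0.5095, 0.1842, 0.1083]
orientation: [-180.0, 0.0, 90.0]
contact_force: [-0.0, 1.0, 2.5]
grip_width: 0.0356
grasp_force: 41.7
```

```bash
python3 st.py
```

```text
12.7333 [0.50955 0.18425 0.10827] [-1.7999e+02  2.0000e-02  8.9980e+01] q7 0.6 F [-0.05  0.98  2.51] M [-0.004  0.165  0.043] 0.035579733861055014 41.71512540237018
to port(TCP .5095,.1845) [ 2.5e-04 -5.0e-05]
```

The seal contact shows: Fz jumped by about 4 N at z 0.1083. I now hold the height and turn in small steps, watching for the bite.

>>> play_rows(
  moves=[
    {"claw":0,"dx":0,"dy":0,"dz":0,"yaw":0.1},
    {"claw":0,"dx":0,"dy":0,"dz":0,"yaw":0.1},
    {"claw":0,"dx":0,"dy":0,"dz":0,"yaw":0},
    {"claw":0,"dx":0,"dy":0,"dz":0,"yaw":0},
  ],
)

```text
time: 13.07
ee_pos: [0.5095, 0.1845, 0.1083]
orientation: [180.0, 0.0, 78.8]
contact_force: [-0.2, -0.3, 3.2]
grip_width: 0.0352
grasp_force: 41.7
```

```bash
python3 st.py
```

```text
13.0667 [0.50953 0.18447 0.10831] [1.80e+02 1.00e-02 7.88e+01] q7 -6.8 F [-0.18 -0.27  3.17] M [-0.192  0.206  0.015] 0.03520218877708755 41.74587525201787
to port(TCP .5095,.1845) [ 3.e-05 -4.e-05]
```

>>> play_rows(
  moves=[
    {"claw":0,"dx":0,"dy":0,"dz":0,"yaw":0.08},
    {"claw":0,"dx":0,"dy":0,"dz":0,"yaw":0},
    {"claw":0,"dx":0,"dy":0,"dz":0,"yaw":0},
  ],
)

```text
time: 13.32
ee_pos: [0.5096, 0.1845, 0.1083]
orientation: [180.0, -0.0, 74.1]
contact_force: [0.2, -0.7, 1.2]
grip_width: 0.0355
grasp_force: 41.7
```

```bash
python3 st.py
```

```text
13.3167 [0.50962 0.1845  0.10827] [179.99  -0.    74.05] q7 -10.0 F [ 0.2  -0.69  1.24] M [-0.068  0.116 -0.026] 0.03554227144165678 41.71811637417704
to port(TCP .5095,.1845) [-4.0e-05 -1.2e-04]
```

>>> play_rows(
  moves=[
    {"claw":0,"dx":0,"dy":0,"dz":0,"yaw":0.08},
    {"claw":0,"dx":0,"dy":0,"dz":0,"yaw":0},
    {"claw":0,"dx":0,"dy":0,"dz":0,"yaw":0},
  ],
)

```text
time: 13.57
ee_pos: [0.5095, 0.1845, 0.1081]
orientation: [180.0, 0.0, 69.4]
contact_force: [0.3, 0.8, -1.0]
grip_width: 0.0351
grasp_force: 41.2
```

```bash
python3 st.py
```

```text
13.5667 [0.50952 0.18455 0.1081 ] [1.800e+02 1.000e-02 6.938e+01] q7 -13.1 F [ 0.3   0.75 -0.96] M [ 0.105 -0.014 -0.097] 0.035140636598727855 41.18545760404231
to port(TCP .5095,.1845) [-5.e-05 -0.e+00]
```

The bite is felt at yaw about 75: Fz fell away and the moment reached 0.1 N m by 69. The target is about yaw 30. I follow the thread's lead, with a check midway.

>>> play_rows(
  moves=[
    {"claw":0,"dx":0,"dy":0,"dz":0.0002,"yaw":0.08},
    {"claw":0,"dx":0,"dy":0,"dz":0.0002,"yaw":0.08},
    {"claw":0,"dx":0,"dy":0,"dz":0.0002,"yaw":0.08},
    {"claw":0,"dx":0,"dy":0,"dz":0,"yaw":0},
    {"claw":0,"dx":0,"dy":0,"dz":0,"yaw":0},
  ],
)

```text
time: 13.98
ee_pos: [0.5096, 0.1845, 0.1075]
orientation: [180.0, 0.0, 55.6]
contact_force: [2.3, 0.7, -2.2]
grip_width: 0.0353
grasp_force: 41.1
```

```bash
python3 st.py
```

```text
13.9833 [0.50964 0.18453 0.10751] [1.7998e+02 1.0000e-02 5.5620e+01] q7 -22.4 F [ 2.27  0.7  -2.21] M [ 0.229 -0.195 -0.195] 0.03530583806855463 41.06983038614999
to port(TCP .5095,.1845) [-0.00011 -0.0001 ]
```

>>> play_rows(
  moves=[
    {"claw":0,"dx":0,"dy":0,"dz":0.00023,"yaw":0.08},
    {"claw":0,"dx":0,"dy":0,"dz":0.00023,"yaw":0.08},
    {"claw":0,"dx":0,"dy":0,"dz":0.0002,"yaw":0.08},
    {"claw":0,"dx":0,"dy":0,"dz":0.0002,"yaw":0.08},
    {"claw":0,"dx":0,"dy":0,"dz":0.0002,"yaw":0.08},
    {"claw":0,"dx":0,"dy":0,"dz":0.0001,"yaw":0.05},
    {"claw":0,"dx":0,"dy":0,"dz":0,"yaw":0},
    {"claw":0,"dx":0,"dy":0,"dz":0,"yaw":0},
  ],
)

```text
time: 14.65
ee_pos: [0.5099, 0.1845, 0.1064]
orientation: [180.0, -0.0, 29.8]
contact_force: [3.8, 0.7, -3.8]
grip_width: 0.0355
grasp_force: 40.9
```

```bash
python3 st.py
```

```text
14.65 [0.50994 0.18445 0.10641] [ 1.7997e+02 -3.0000e-02  2.9790e+01] q7 -40.2 F [ 3.78  0.7  -3.77] M [ 0.253 -0.679 -0.188] 0.03545424014034778 40.92332471751433
to port(TCP .5095,.1845) [-0.00036 -0.00026]
```

>>> play_rows(
  moves=[
    {"claw":60,"dx":0,"dy":0,"dz":0,"yaw":0},
    {"claw":60,"dx":0,"dy":0,"dz":0,"yaw":0},
    {"claw":60,"dx":0,"dy":0,"dz":0,"yaw":0},
    {"claw":60,"dx":0,"dy":0,"dz":0,"yaw":0},
    {"claw":60,"dx":0,"dy":0,"dz":0,"yaw":0},
    {"claw":60,"dx":0,"dy":0,"dz":-0.005,"yaw":0},
    {"claw":60,"dx":0,"dy":0,"dz":-0.015,"yaw":0},
    {"claw":60,"dx":0,"dy":0,"dz":-0.025,"yaw":0},
    {"claw":60,"dx":0,"dy":0,"dz":-0.03,"yaw":0},
    {"claw":60,"dx":0,"dy":0,"dz":-0.03,"yaw":0},
    {"claw":60,"dx":0,"dy":0,"dz":-0.02,"yaw":0},
    {"claw":60,"dx":0,"dy":0,"dz":0,"yaw":0},
    {"claw":60,"dx":0,"dy":0,"dz":0,"yaw":0},
  ],
)

```text
time: 15.73
ee_pos: [0.5098, 0.1848, 0.2325]
orientation: [-180.0, -0.1, 29.6]
contact_force: [-0.2, 0.0, -1.3]
grip_width: 0.0516
grasp_force: 0.0
```

```bash
python3 st.py; python3 - <<'E'
from h import *
im=bot.capture("wrist");cv2.imwrite("pics/end.png",np.clip(im[:,:,::-1]*1.3,0,255).astype('u1'))
E
```

```text
15.7333 [0.50975 0.1848  0.23247] [-1.7997e+02 -1.2000e-01  2.9600e+01] q7 -51.0 F [-0.18  0.02 -1.28] M [-0.023  0.025 -0.046] 0.05159057767607735 0.0
to port(TCP .5095,.1845) [-0.00037  0.00014]
```

View pics/end.png

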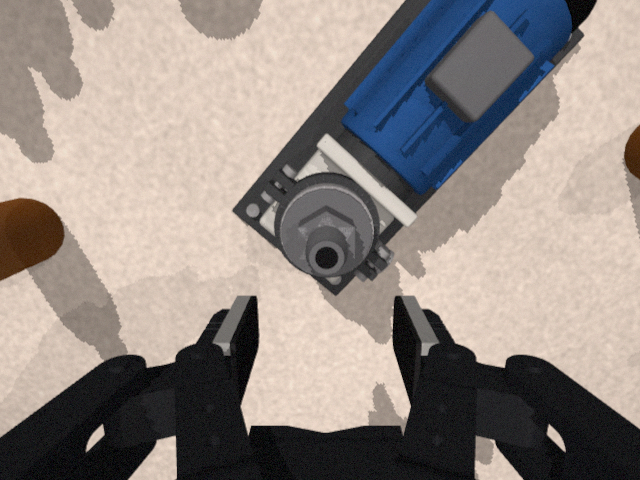

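The tail is seated at (327,225), level, and its hexagon is still square to the open, clear fingers, so it did not turn back. I hand the job in.

```bash
python3 -c "
from cell import bot
print(bot.job_done())"
```

```text
the job is handed in; nothing more can be done
None
```

The hose tail is screwed into the pump inlet, turned about 45° (an estimated 43–45°) past the felt bite of the seal and then released; the job was handed in at about 16 s, and no verdict came back.

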